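Release the stop and hold the restart key

ROBOT

A 6-joint arm with a two-finger parallel gripper is mounted at the origin on the work surface. World frame = base frame: x ahead of the robot, y to its left, z up, the work surface at z = 0. Lengths are in m, angles in rad, forces in N, time in s.
With the tool pointing down it reaches from about 0.325 to 0.775 m from the base axis. Payload 9.3 kg.
Tool frame: the origin (TCP) lies midway between the tips of the shut fingers; the grasp point (between the pads) lies 19 mm behind it; x points along the fingers, z is the direction in which the jaws open and shut, and the axes are right-handed (so a half turn about x gives the same grasp; the last joint's range is limited). The gripper opens to 85 mm and grips with 20 to 120 N. Pads are 22 mm wide; open, the fingers measure 114 mm over their backs; the gripper's body (76 mm by 85 mm) begins 54 mm behind the grasp point. The pads swing forward as they close: fully open they stand 13 mm farther back than shut.
Start: joints at [-1.324, 0.259, 0.021, 1.334, 0, 1.418], TCP at [0.214, -0.507, 0.231] pointing down, gripper open.
Joint ranges: [-3.04, 3.04], [-0.91, 1.82], [-1.04, 1.36], [-1.92, 1.95], [-1.52, 1.45], [-3.14, 3.14]. Speed limits (rad/s): [2.22, 2.22, 2.79, 3.14, 3.14, 3.14].

INTERFACE

Orientations are given as a rotation vector (axis times angle).
In Python, from rig import bot gives the robot as it stands.
- The arm moves only by the shell command python3 -m jog 'ROWS' [FORCE]. ROWS is JSON, a list of rows, each an object with "hand": the gripper's target within -1 to 1 (fully open at 1, half-way at 0, shut at -1); "delta_pos": the shift along the tool's x, y, z in m, a list of three; "delta_rot": the turn, a rotation vector about the tool's x, y, z in degrees, a list of three. In form: [{"hand": hand, "delta_pos": [tx, ty, tz], "delta_rot": [rx, ry, rz]}, ...]. A call has exactly 8 rows; each row is the pose to reach, as a shift and turn from the pose measured when the call began, along the tool's axes at that moment; what a row does not reach only later rows make up. A row lasts 1/8 s, in which the tool goes at most 62.5 mm and 10.7 degrees, less where a joint would pass 70% of its speed; a pose out of reach is approached as far as the arm can. A call with a gripper value outside its range is refused whole. The fingers move at their own pace and stop on an object; FORCE is the grip in N (left out, the last holds). Time passes only in rows, so rows that repeat a pose let the fingers close, or fill a call up. It gives the time, the measured TCP pose, the force and the opening at its end, in the units of the state.
- bot.observe(): the state, without advancing time (a new reading comes with each control period).
- bot.camera(name): name is "scene" or "top" or "wrist"; returns (picture, depth): 480x640x3 uint8, red, green, blue; 480x640 float32, m along the optical axis (not along the pixel's ray), 0 where there is no reading.
- bot.get_calibration(name): a dict with "vfov" (degrees; the focal length in pixels is half the picture's height over the tangent of half this angle, whatever the lens; pixels are square), "cx", "cy" (the principal point, pixels), "dist" ([k1, k2, p1, p2, k3] as OpenCV has them; the pictures are not rectified), "R" (3x3) and "t" (3): a world point X has camera coordinates R X + t. Camera axes: x right, y down, z forward; pixel columns grow to the right and rows downward; lengths in m; the calibration is good to about 2 mm. A picture is of the moment at which its call begins: read the wrist's pose just before it. get_calibration takes no time and is no camera call; for the wrist camera it gives the pose at the moment of the call.
- bot.sign_off(): hands the job in, once; it reports no verdict.
The state is a dict: "t": time; "joint_pos": joint angles; "qd": joint speeds; "joint_efforts": joint torques, N m; "position": TCP position; "orientation": TCP orientation; "wrist_force": force on the tool from outside, world axes, zero at the start; "torque": the same for the moment, N m; "grip_width": opening from 0.0 (shut) to 1.0 (fully open).
Only numpy, scipy, OpenCV 4.12 (cv2) and the standard library are available. Lean on these libraries where they do the work, as an engineer would, in place of code of your own. Each camera call takes 0.05 s, during which the arm holds its last target.

TASK

Bring the stopped pick-to-light racks back to life: press down the bar-shaped selector on the stop box, turn it clockwise to its other end and let it spring back up there. Then take the flat-headed key from the wooden stand, work it fully home into the key switch past its sticky pins, and turn it a quarter turn clockwise against the spring. Finish while still gripping the key and holding it turned (it springs back if let go), with the other key and the things lying around left where they are.

Things in the scene. Friction and masses are not known exactly. Their poses are not given: they have to be found in the camera images.
- stop_box: Stop box: a grey box 110 x 110 x 70 mm high, origin under its centre, with the selector standing in the middle of its top; it has no slot.
- selector_grip (a point): Selector on the stop box: an upright black bar 40 mm long (its own x), 12 mm thick (own y), 36 mm tall, on a steel post, from 14 to 50 mm above the box's top. This point is on its vertical turning axis, 34 mm above the box's top and 16 mm below the bar's: pinch the bar here across its thickness. The frame turns and sinks with the bar.
- selector (a joint): Turn of the selector in rad: 0 stopped, growing clockwise seen from above to its end stop at 1.1. Blocked from about 0.1 on unless pressed down more than 5 mm; it springs up again only near its two ends (below about 0.1, above about 0.95). Friction about 0.03 N m.
- selector_press (a joint): How far the selector is pressed down in m: 0 up, at most 0.009; it takes about 3 N to start and 7 N at the bottom, and springs back by itself.
- key_stand: Wooden block 60 x 125 x 45 mm high, origin under its centre; two keys stand upright in its two holes, 32 mm either side of the centre along its own y. Which key is in which hole varies.
- flat_key_grip (a point): The key to use. Its head is a flat upright black plate 30 mm wide (its own x), 10 mm thick (own y), 34 mm tall. This point is in the head, on the key's axis, 14 mm below its top: pinch it here across the thickness. Lift it straight up, 30 mm or more, out of the stand. About 80 g.
- flat_key: The same key, origin at its tip on the axis, z up along the key, 70 mm in all. The lowest 16 mm are a bit 14 mm wide (own x), 5 mm thick (own y), with rounded lower edges, the same both ways round; above it a round stem 6 mm across; 28 mm up the underside of a steel shoulder disc 18 mm across; the head from 36 mm up, pinch point at 56 mm. The disc rests on the top face, in stand and lock alike.
- key_mouth (a point): Mouth of the key switch: centre of the slot, level with the box's top. The slot is 17 mm long (own x), 8 mm wide (own y), edges bevelled, z up; the key's x goes along its x, either way round. The frame is fixed to the box. Fully home, the key's shoulder disc is on the top plate and its pinch point 28 mm above here.
- key_switch: Key switch: a grey box 110 x 110 x 80 mm high with a metal top, origin under its centre. Below the 6 mm top plate is a rotor with a 16 x 7 mm slot and two sprung, sticky pins that catch the key when it is 10 to 26 mm in; 10 to 20 N of push, helped by a little wiggling, gets past. The key turns only when home (to within about 6 mm), and cannot be drawn out while turned.
- cylinder (a joint): Turn of the lock's rotor in rad: 0 at rest, growing clockwise seen from above to a stop at 1.62. A spring brings it back, about 0.02 N m at rest and 0.11 N m at the stop. The key has play in it: the rotor lags the key by about 0.2 rad, so turn the key a full quarter or slightly more (up to 1.75 rad).
- round_key_grip (a point): The other key, not to be used, in the stand's other hole 64 mm from the first: same blade, but its black head is an upright round knob 26 mm across and 30 mm tall. This point is on its axis 10 mm below its top.
- scanner: Handheld scanner lying flat on the bench, 55 x 185 x 36 mm; origin under its middle.
- tape: Roll of brown tape lying flat, 100 mm across, 48 mm high; origin under its centre.
- marker: White marker pen lying on the bench, 120 mm long (its own x), 13 mm thick; origin under its middle.
- small_carton: Small cardboard carton, 70 x 30 x 26 mm high, lying on the bench; origin under its middle.

How it is judged:
By the outcome, as a careful person would: the job done as asked, in the order asked, and still so for the second after the job is handed in, while the arm keeps its last pose, push and grip.
It also fails if it takes over 61 s, if anything falls off the work surface, if the arm or the gripper's body presses on something with over 40 N, if the wrist force passes 120 N, or if a joint passes its speed limit or range.

## Working session

There is one attempt and no reset: what is moved stays moved. The work goes in short steps, Python scripts to look and compute and a shell command to move; the robot and the scene stay as the last step left them, time stands still between calls to the robot, and variables do not carry over. Pictures are saved under pics/ and viewed, and the job is handed in when it is done.

```bash
ls; mkdir -p pics; cat > h.py <<'E'
import numpy as np, cv2, json
from rig import bot
from scipy.spatial.transform import Rotation as Rn
def K(c):
    f=240/np.tan(np.radians(c["vfov"])/2)
    return np.array([[f,0,c["cx"]],[0,f,c["cy"]],[0,0,1.]]),np.array(c["dist"],float)
def grab(name,fn=None):
    c=bot.get_calibration(name); im,d=bot.camera(name)
    if fn:
        cv2.imwrite("pics/"+fn+".png",im[:,:,::-1]); np.savez("pics/"+fn+".npz",im=im,d=d,R=np.array(c["R"]),t=np.array(c["t"]),vf=c["vfov"],cx=c["cx"],cy=c["cy"],dist=c["dist"])
    return im,d,c
def load(fn):
    z=np.load("pics/"+fn+".npz"); c=dict(vfov=float(z["vf"]),cx=float(z["cx"]),cy=float(z["cy"]),dist=z["dist"],R=z["R"],t=z["t"])
    return z["im"],z["d"],c
def cloud(d,c):
    k,ds=K(c); v,u=np.mgrid[0:480,0:640]
    p=cv2.undistortPoints(np.stack([u.ravel(),v.ravel()],1).astype(np.float64)[:,None],k,ds)[:,0]
    X=np.c_[p*d.ravel()[:,None],d.ravel()]
    return ((X-np.array(c["t"]))@np.array(c["R"])).reshape(480,640,3)
def proj(P,c):
    k,ds=K(c); r,_=cv2.Rodrigues(np.array(c["R"],float))
    return cv2.projectPoints(np.array(P,float).reshape(-1,3),r,np.array(c["t"],float),k,ds)[0][:,0]
def st():
    s=bot.observe(); print({k:(np.round(v,4).tolist()) for k,v in s.items()}); return s
E
python3 - <<'E'
from h import *
st()
for n in("scene","top","wrist"):
    im,d,c=grab(n,n+"0"); print(n,c)
E
```

```text
pics
{'t': 0.0, 'joint_pos': [-1.3236, 0.2592, 0.0207, 1.3337, 0.0, 1.4182], 'qd': [-0.0011, -0.0005, 0.0007, -0.0002, -0.0002, 0.0005], 'joint_efforts': [-0.0005, -55.5634, 34.4534, 0.0137, -0.0001, -0.0], 'position': [0.214, -0.5063, 0.2306], 'orientation': [0.9108, 1.3733, -0.9092], 'wrist_force': [-0.1933, -0.8544, -0.8554], 'torque': [0.0062, -0.0418, -0.0301], 'grip_width': 0.9986}
scene {'vfov': 56.03489634314105, 'cx': 319.2492605242913, 'cy': 234.37921152447754, 'dist': array([0.021428, 0.      , 0.      , 0.      , 0.      ]), 'R': array([[ 0.6085405 ,  0.79337647,  0.01523934],
       [ 0.43319504, -0.31605892, -0.84406683],
       [-0.66484624,  0.52025045, -0.53602141]]), 't': array([-0.33392533, -0.12427042,  1.23506411])}
top {'vfov': 57.54261856591816, 'cx': 318.4143560268752, 'cy': 243.76193405795897, 'dist': array([-0.00591525,  0.        ,  0.        ,  0.        ,  0.        ]), 'R': array([[ 0.02582394, -0.99966262, -0.00278654],
       [-0.99727   , -0.02556904, -0.06927312],
       [ 0.0691785 ,  0.00456784, -0.99759384]]), 't': array([-0.00337287,  0.51799527,  0.91436835])}
wrist {'vfov': 59.742448019869585, 'cx': 326.51780286097704, 'cy': 239.58632355317098, 'dist': array([-0.05676151,  0.        ,  0.        ,  0.        ,  0.        ]), 'R': array([[ 0.39008164, -0.9207793 , -0.00133618],
       [-0.87752697, -0.37219685,  0.30235067],
       [-0.27889556, -0.11676892, -0.95319583]]), 't': array([-0.54958023, -0.0407603 ,  0.38091147])}
```

View pics/top0.png

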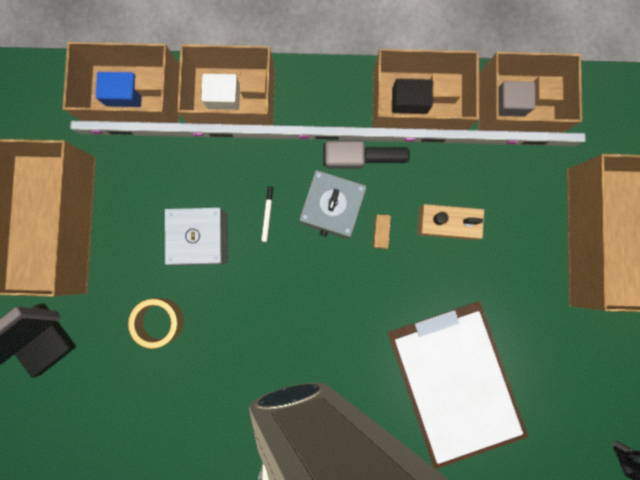

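View pics/scene0.png

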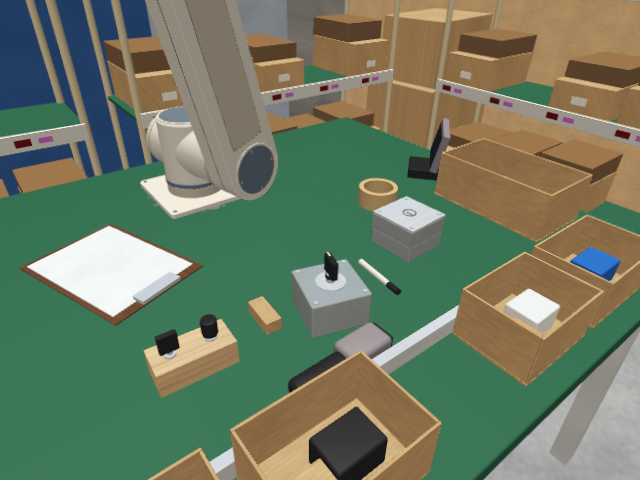

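The top view shows the stop box at about (333,204), the key switch at (193,236), and the stand at (452,221). The flat key is at (472,221) and the round key at (441,217). Next I'll measure them from depth.

```bash
python3 - <<'E'
from h import *
im,d,c=load("top0"); X=cloud(d,c)
print("bench z",np.median(X[260:300,240:300,2]))
def rect(u0,u1,v0,v1,z0,z1,n):
    P=X[v0:v1,u0:u1].reshape(-1,3); P=P[(P[:,2]>z0)&(P[:,2]<z1)]
    if len(P)<3: print(n,len(P));return
    r=cv2.minAreaRect((P[:,:2]*1000).astype(np.float32)); print(n,len(P),np.round(r[0],1),np.round(r[1],1),round(r[2],1),"z",np.round(np.percentile(P[:,2],[5,50,95]),4))
rect(290,375,160,245,.062,.078,"stopbox top")
rect(290,375,160,245,.09,.14,"selector")
rect(155,235,200,275,.072,.09,"switch top")
rect(410,495,195,250,.037,.053,"stand top")
rect(457,495,195,250,.072,.1,"flat head")
rect(425,457,195,250,.072,.1,"round head")
for n in ("top0",):
    a=cv2.resize(im[165:250,150:240],None,fx=7,fy=6,interpolation=cv2.INTER_CUBIC)
    b=cv2.resize(im[160:245,290:380],None,fx=7,fy=6,interpolation=cv2.INTER_CUBIC)
cv2.imwrite("pics/crop1.png",cv2.resize(im[160:275,150:500],None,fx=2.28,fy=2.28,interpolation=cv2.INTER_CUBIC)[:,:,::-1])
E
```

```text
bench z -2.577759004852882e-05
stopbox top 2718 [599.1 -17.2] [110.  110.2] 73.5 z [0.0673 0.0702 0.073 ]
selector 147 [599.3 -17.2] [12.  40.8] 73.2 z [0.1005 0.1193 0.1219]
switch top 3052 [524.3 262.1] [110.2 111.6] 3.0 z [0.0771 0.0799 0.0825]
stand top 1480 [ 571.4 -267.8] [126.6  60.5] 86.5 z [0.0423 0.0452 0.0478]
flat head 98 [ 569.3 -299.1] [29.8 10. ] 86.9 z [0.076  0.0867 0.0892]
round head 141 [ 573.1 -235.2] [24.5 24.4] 70.2 z [0.0779 0.0829 0.0855]
```

View pics/crop1.png

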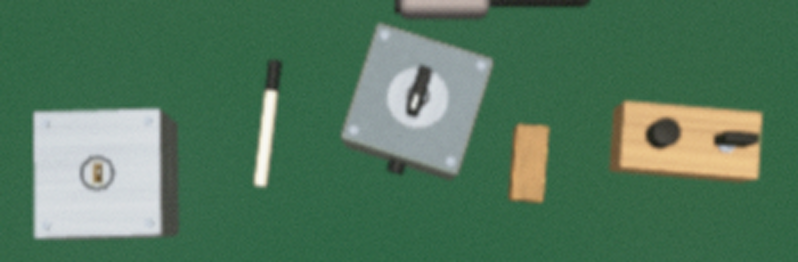

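View pics/wrist0.png

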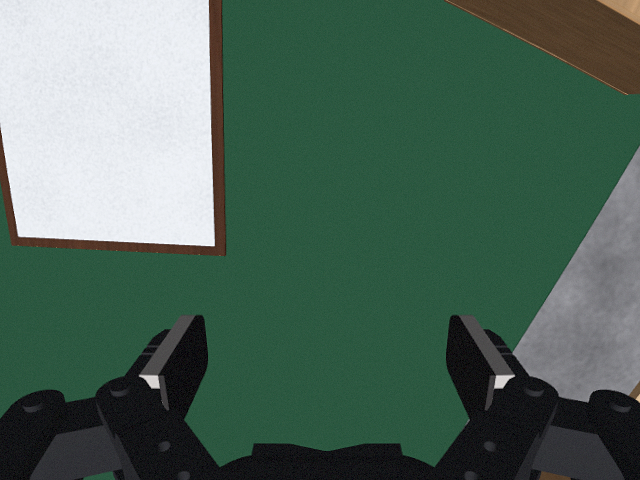

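```bash
cat >> h.py <<'E'
def goto(pos,jaw_deg,s=None):
    "tool down; jaw axis z at world angle jaw_deg; report delta in current tool frame"
    s=s or bot.observe(); R0=Rn.from_rotvec(s["orientation"]); p=np.array(s["position"])
    a=np.radians(jaw_deg); z=np.array([np.cos(a),np.sin(a),0]); x=np.array([0,0,-1.]); y=np.cross(z,x)
    R1=Rn.from_matrix(np.c_[x,y,z])
    dp=R0.inv().apply(np.array(pos)-p); dr=(R0.inv()*R1).as_rotvec(degrees=True)
    print("dpos mm",np.round(dp*1000,1).tolist(),"drot",np.round(dr,2).tolist())
def jaw(s=None):
    s=s or bot.observe(); M=Rn.from_rotvec(s["orientation"]).as_matrix()
    print("tool x",np.round(M[:,0],4),"jaw deg",round(np.degrees(np.arctan2(M[1,2],M[0,2])),2),"q6",round(s["joint_pos"][5],3),"pos",np.round(s["position"],4),"F",np.round(s["wrist_force"],1),"T",np.round(s["torque"],2),"w",round(s["grip_width"],3),"t",s["t"])
E
python3 - <<'E'
from h import *
jaw()
im,d,c=load("top0"); X=cloud(d,c)
for n,(u0,u1,v0,v1,z0,z1) in dict(sel=(290,375,160,245,.1,.14),flat=(457,495,195,250,.076,.1)).items():
    P=X[v0:v1,u0:u1].reshape(-1,3); P=P[(P[:,2]>z0)&(P[:,2]<z1)][:,:2]; w,V=np.linalg.eigh(np.cov((P-P.mean(0)).T)); print(n,P.mean(0),np.degrees(np.arctan2(V[1,1],V[0,1])))
for j in (73.2,-106.8): goto([.599,-.017,.165],j)
print(proj([[.5243,.2621,.08]],c))
E
```

```text
tool x [-3.e-04  1.e-03 -1.e+00] jaw deg -67.09 q6 1.418 pos [ 0.214  -0.5064  0.2308] F [-0.7  0.3 -0.4] T [-0.01 -0.01 -0.01] w 0.998 t 0.15
sel [ 0.59782727 -0.01681923] 163.28297719955785
flat [ 0.56883593 -0.29789022] 86.04798383167125
dpos mm [66.2, 545.1, -300.9] drot [-140.29, -0.02, -0.07]
dpos mm [66.2, 545.1, -300.9] drot [39.71, -0.06, 0.01]
[[192.13602857 235.18689255]]
```

```bash
python3 -m jog '[{"hand":1,"delta_pos":[0.01,0.06,-0.03],"delta_rot":[-10,0,0]},{"hand":1,"delta_pos":[0.02,0.12,-0.07],"delta_rot":[-20,0,0]},{"hand":1,"delta_pos":[0.03,0.18,-0.1],"delta_rot":[-30,0,0]},{"hand":0.5,"delta_pos":[0.035,0.235,-0.13],"delta_rot":[-40,0,0]},{"hand":0.3,"delta_pos":[0.035,0.29,-0.16],"delta_rot":[-50,0,0]},{"hand":0,"delta_pos":[0.035,0.345,-0.19],"delta_rot":[-60,0,0]},{"hand":0,"delta_pos":[0.035,0.4,-0.22],"delta_rot":[-70,0,0]},{"hand":0,"delta_pos":[0.035,0.455,-0.25],"delta_rot":[-80,0,0]}]' 60
python3 - <<'E'
from h import *
jaw(); goto([.599,-.017,.165],73.2)
E
```

```text
t: 1.15
position: [0.5232, -0.1142, 0.1961]
orientation: [-0.181, 1.563, 0.182]
wrist_force: [0.4, -1.7, -0.7]
grip_width: 0.5
tool x [-1.e-04  8.e-04 -1.e+00] jaw deg 13.24 q6 0.968 pos [ 0.5232 -0.1142  0.1961] F [ 0.4 -1.7 -0.7] T [-0.08 -0.02  0.03] w 0.5 t 1.15
dpos mm [31.2, 77.3, 96.0] drot [-59.96, 0.03, -0.04]
```

```bash
python3 -m jog '[{"hand":0,"delta_pos":[0.0,0.03,0.04],"delta_rot":[-10,0,0]},{"hand":0,"delta_pos":[0.01,0.06,0.08],"delta_rot":[-20,0,0]},{"hand":0,"delta_pos":[0.02,0.077,0.096],"delta_rot":[-30,0,0]},{"hand":0,"delta_pos":[0.02,0.077,0.096],"delta_rot":[-40,0,0]},{"hand":0,"delta_pos":[0.02,0.077,0.096],"delta_rot":[-50,0,0]},{"hand":0,"delta_pos":[0.02,0.077,0.096],"delta_rot":[-60,0,0]},{"hand":0,"delta_pos":[0.02,0.077,0.096],"delta_rot":[-60,0,0]},{"hand":0,"delta_pos":[0.02,0.077,0.096],"delta_rot":[-60,0,0]}]'
python3 - <<'E'
from h import *
jaw(); goto([.599,-.017,.085],73.2)
im,d,c=grab("wrist","w1")
s=bot.observe(); R=Rn.from_rotvec(s["orientation"]).as_matrix(); C=-np.array(c["R"]).T@np.array(c["t"])
print("cam in tool",R.T@(C-s["position"]), "fwd",R.T@np.array(c["R"])[2])
X=cloud(d,c); m=(X[...,2]>.1)&(X[...,2]<.13)&(abs(X[...,0]-.6)<.05)&(abs(X[...,1]+.017)<.05)&(d>0)
P=(X[m][:,:2]*1000).astype(np.float32); print(len(P)); 
if len(P)>5: print(cv2.minAreaRect(P))
E
```

```text
t: 2.15
position: [0.599, -0.0173, 0.176]
orientation: [-0.987, 1.335, 0.989]
wrist_force: [-0.6, 0.1, 0.0]
grip_width: 0.501
tool x [-5.e-04  9.e-04 -1.e+00] jaw deg 73.02 q6 0.127 pos [ 0.599  -0.0173  0.176 ] F [-0.6  0.1  0. ] T [0.04 0.01 0.01] w 0.501 t 2.15
dpos mm [91.0, -0.0, 0.2] drot [-0.18, 0.04, -0.04]
cam in tool [-0.14387487  0.07772906 -0.00034539] fwd [ 9.53323293e-01 -3.01951474e-01  7.64632463e-05]
1831
((598.1804809570312, -15.642463684082031), (11.948831558227539, 39.28328323364258), 73.06147003173828)
```

View pics/w1.png

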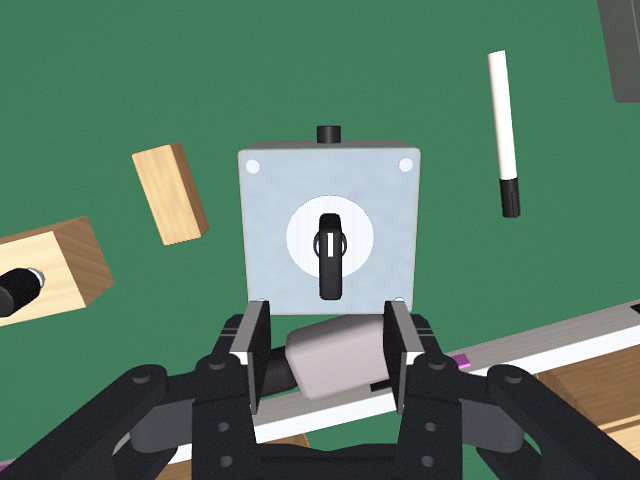

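```bash
python3 -m jog '[{"hand":0,"delta_pos":[0.04,0,0],"delta_rot":[0,0,0]},{"hand":0,"delta_pos":[0.08,0,0.0008],"delta_rot":[0,0,0]},{"hand":0,"delta_pos":[0.091,0,0.001],"delta_rot":[0,0,0]},{"hand":0,"delta_pos":[0.091,0,0.001],"delta_rot":[0,0,0]},{"hand":-0.5,"delta_pos":[0.091,0,0.001],"delta_rot":[0,0,0]},{"hand":-1,"delta_pos":[0.091,0,0.001],"delta_rot":[0,0,0]},{"hand":-1,"delta_pos":[0.091,0,0.001],"delta_rot":[0,0,0]},{"hand":-1,"delta_pos":[0.091,0,0.001],"delta_rot":[0,0,0]}]' 60
python3 - <<'E'
from h import *
jaw()
E
```

```text
t: 3.2
position: [0.6002, -0.0161, 0.086]
orientation: [-0.989, 1.332, 0.988]
wrist_force: [3.3, 3.8, 2.9]
grip_width: 0.131
tool x [ 0.0021  0.0011 -1.    ] jaw deg 73.06 q6 0.128 pos [ 0.6002 -0.0161  0.086 ] F [3.3 3.8 2.9] T [ 0.68 -0.85  0.01] w 0.131 t 3.2
```

```bash
python3 -m jog '[{"hand":-1,"delta_pos":[0.006,0,0],"delta_rot":[0,0,0]},{"hand":-1,"delta_pos":[0.01,0,0],"delta_rot":[0,0,0]},{"hand":-1,"delta_pos":[0.011,0,0],"delta_rot":[0,0,0]},{"hand":-1,"delta_pos":[0.011,0,0],"delta_rot":[0,0,0]},{"hand":-1,"delta_pos":[0.011,0,0],"delta_rot":[0,0,0]},{"hand":-1,"delta_pos":[0.011,0,0],"delta_rot":[2,0,0]},{"hand":-1,"delta_pos":[0.011,0,0],"delta_rot":[4,0,0]},{"hand":-1,"delta_pos":[0.011,0,0],"delta_rot":[4,0,0]}]' 60
python3 - <<'E'
from h import *
jaw()
E
```

```text
t: 4.2
position: [0.6004, -0.0162, 0.0777]
orientation: [-0.937, 1.356, 0.933]
wrist_force: [-7.4, 1.8, 30.2]
grip_width: 0.131
tool x [ 4.9e-03  4.0e-04 -1.0e+00] jaw deg 69.04 q6 0.199 pos [ 0.6004 -0.0162  0.0777] F [-7.4  1.8 30.2] T [0.71 1.72 0.12] w 0.131 t 4.2
```

```bash
python3 -m jog '[{"hand":-1,"delta_pos":[0.001,0,0],"delta_rot":[9,0,0]},{"hand":-1,"delta_pos":[0.001,0,0],"delta_rot":[18,0,0]},{"hand":-1,"delta_pos":[0.001,0,0],"delta_rot":[27,0,0]},{"hand":-1,"delta_pos":[0.001,0,0],"delta_rot":[36,0,0]},{"hand":-1,"delta_pos":[0.001,0,0],"delta_rot":[45,0,0]},{"hand":-1,"delta_pos":[0.001,0,0],"delta_rot":[53,0,0]},{"hand":-1,"delta_pos":[0.001,0,0],"delta_rot":[58,0,0]},{"hand":-1,"delta_pos":[0.001,0,0],"delta_rot":[60,0,0]}]' 60
python3 - <<'E'
from h import *
jaw()
E
```

```text
t: 5.2
position: [0.5995, -0.0168, 0.0779]
orientation: [-0.124, 1.563, 0.121]
wrist_force: [-7.0, -2.8, 19.2]
grip_width: 0.132
tool x [ 0.0045 -0.0013 -1.    ] jaw deg 8.93 q6 1.247 pos [ 0.5995 -0.0168  0.0779] F [-7.  -2.8 19.2] T [-1.36  1.13  0.44] w 0.132 t 5.2
```

```bash
python3 -m jog '[{"hand":-1,"delta_pos":[-0.003,0,0],"delta_rot":[-0.5,0,0]},{"hand":-1,"delta_pos":[-0.006,0,0],"delta_rot":[-0.5,0,0]},{"hand":-1,"delta_pos":[-0.0085,0,0],"delta_rot":[-0.5,0,0]},{"hand":-0.5,"delta_pos":[-0.0085,0,0],"delta_rot":[-0.5,0,0]},{"hand":-0.1,"delta_pos":[-0.0085,0,0],"delta_rot":[-0.5,0,0]},{"hand":-0.1,"delta_pos":[-0.0085,0,0],"delta_rot":[-0.5,0,0]},{"hand":-0.1,"delta_pos":[-0.045,0,0],"delta_rot":[-0.5,0,0]},{"hand":-0.1,"delta_pos":[-0.095,0,0],"delta_rot":[-0.5,0,0]}]'
python3 - <<'E'
from h import *
jaw()
im,d,c=grab("wrist","w2")
X=cloud(d,c); m=(X[...,2]>.1)&(X[...,2]<.13)&(abs(X[...,0]-.6)<.05)&(abs(X[...,1]+.017)<.05)&(d>0)
P=(X[m][:,:2]*1000).astype(np.float32); print(len(P)); 
if len(P)>5: print(cv2.minAreaRect(P),np.percentile(X[m][:,2],[50,90,98]))
goto([.5693,-.2985,.16],-3.3)
E
```

```text
t: 6.2
position: [0.5983, -0.0166, 0.1725]
orientation: [-0.13, 1.566, 0.128]
wrist_force: [1.2, 0.0, 0.3]
grip_width: 0.453
tool x [ 1.1e-03 -9.0e-04 -1.0e+00] jaw deg 9.42 q6 1.239 pos [ 0.5983 -0.0166  0.1725] F [1.2 0.  0.3] T [-0.01 -0.07  0.01] w 0.453 t 6.2
1916
((598.8985595703125, -15.115392684936523), (12.017850875854492, 39.6844482421875), 10.62918758392334) [0.12086538 0.12187148 0.12249289]
dpos mm [20.7, -272.5, -77.3] drot [12.73, 0.64, 0.18]
```

View pics/w2.png

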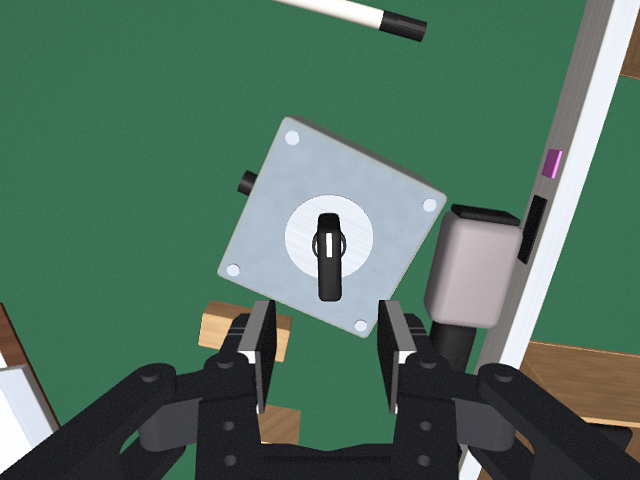

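The selector is up (top z about 0.121) and has turned 62.4°, which puts it at its end stop. Next is the key.

```bash
python3 -m jog '[{"hand":-0.1,"delta_pos":[0.0,-0.05,-0.015],"delta_rot":[3,0,0]},{"hand":-0.1,"delta_pos":[0.0,-0.1,-0.03],"delta_rot":[6,0,0]},{"hand":-0.1,"delta_pos":[0.0,-0.15,-0.045],"delta_rot":[9,0,0]},{"hand":-0.1,"delta_pos":[0.0,-0.2,-0.06],"delta_rot":[12.7,0,0]},{"hand":-0.1,"delta_pos":[0.01,-0.25,-0.07],"delta_rot":[12.7,0.1,0.1]},{"hand":-0.1,"delta_pos":[0.01,-0.272,-0.077],"delta_rot":[12.7,0.1,0.1]},{"hand":-0.1,"delta_pos":[0.01,-0.272,-0.077],"delta_rot":[12.7,0.1,0.1]},{"hand":-0.1,"delta_pos":[0.01,-0.272,-0.077],"delta_rot":[12.7,0.1,0.1]}]'
cat > meas.py <<'E'
from h import *
import sys
jaw()
im,d,c=grab("wrist",sys.argv[1])
x0,y0,z0,z1=map(float,sys.argv[2:6])
X=cloud(d,c); m=(X[...,2]>z0)&(X[...,2]<z1)&(abs(X[...,0]-x0)<.028)&(abs(X[...,1]-y0)<.028)&(d>0)
P=(X[m][:,:2]*1000).astype(np.float32); print(len(P),cv2.minAreaRect(P),np.percentile(X[m][:,2],[50,90,98]))
E
python3 meas.py w3 .569 -.2985 .083 .1
```

```text
t: 7.25
position: [0.5696, -0.2969, 0.1709]
orientation: [0.044, 1.561, -0.045]
wrist_force: [-0.6, 0.0, 0.4]
grip_width: 0.451
tool x [ 9.6e-03 -6.0e-04 -1.0e+00] jaw deg -3.24 q6 1.014 pos [ 0.5696 -0.2969  0.1709] F [-0.6  0.   0.4] T [-0.02  0.05 -0.03] w 0.451 t 7.25
895 ((569.270263671875, -297.8863525390625), (29.991413116455078, 9.979496002197266), 86.80943298339844) [0.08798138 0.08890002 0.08940996]
```

View pics/w3.png

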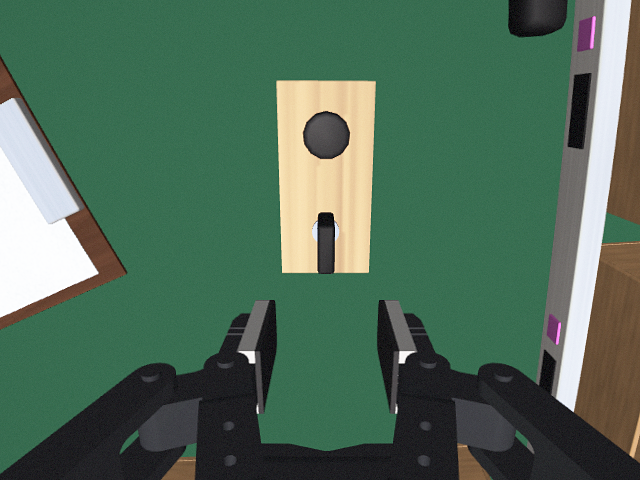

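```bash
python3 - <<'E'
from h import *
goto([.5693,-.2983,.0545],-3.2)
E
```

```text
dpos mm [116.5, -1.7, -1.4] drot [-0.0, 0.56, 0.01]
```

```bash
python3 -m jog '[{"hand":-0.1,"delta_pos":[0.04,-0.0017,-0.0014],"delta_rot":[0,0.56,0]},{"hand":-0.1,"delta_pos":[0.08,-0.0017,-0.0014],"delta_rot":[0,0.56,0]},{"hand":-0.1,"delta_pos":[0.11,-0.0017,-0.0014],"delta_rot":[0,0.56,0]},{"hand":-0.1,"delta_pos":[0.1165,-0.0017,-0.0014],"delta_rot":[0,0.56,0]},{"hand":-0.1,"delta_pos":[0.1165,-0.0017,-0.0014],"delta_rot":[0,0.56,0]},{"hand":-0.1,"delta_pos":[0.1165,-0.0017,-0.0014],"delta_rot":[0,0.56,0]},{"hand":-0.5,"delta_pos":[0.1165,-0.0017,-0.0014],"delta_rot":[0,0.56,0]},{"hand":-0.65,"delta_pos":[0.1165,-0.0017,-0.0014],"delta_rot":[0,0.56,0]}]'
python3 - <<'E'
from h import *
jaw(); goto([.5693,-.2983,.0545],-3.2)
grab("wrist","w4")
E
```

```text
t: 8.3
position: [0.5695, -0.2985, 0.0552]
orientation: [0.043, 1.57, -0.045]
wrist_force: [-0.4, -0.6, -0.1]
grip_width: 0.174
tool x [ 8.e-04 -9.e-04 -1.e+00] jaw deg -3.2 q6 1.014 pos [ 0.5695 -0.2985  0.0552] F [-0.4 -0.6 -0.1] T [0.04 0.01 0.04] w 0.174 t 8.3
dpos mm [0.7, 0.2, -0.2] drot [-0.0, 0.05, 0.05]
```

View pics/w4.png

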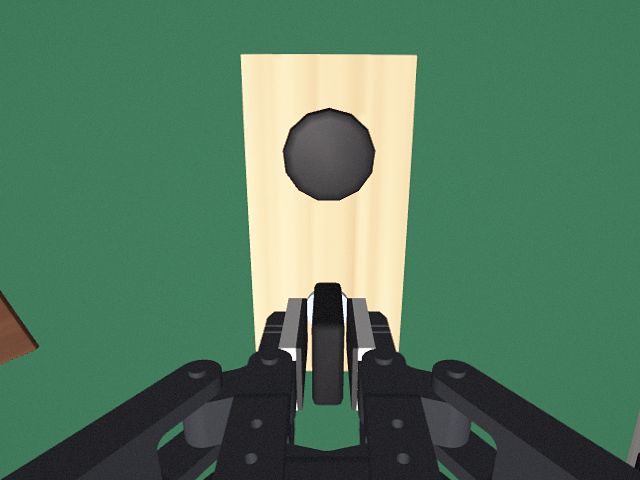

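The key sits centred between the pads, so I'll close and lift.

```bash
python3 -m jog '[{"hand":-1,"delta_pos":[0.0007,0,-0.0002],"delta_rot":[0,0,0]},{"hand":-1,"delta_pos":[0.0007,0,-0.0002],"delta_rot":[0,0,0]},{"hand":-1,"delta_pos":[0.0007,0,-0.0002],"delta_rot":[0,0,0]},{"hand":-1,"delta_pos":[-0.005,0,-0.0002],"delta_rot":[0,0,0]},{"hand":-1,"delta_pos":[-0.02,0,-0.0002],"delta_rot":[0,0,0]},{"hand":-1,"delta_pos":[-0.05,0,-0.0002],"delta_rot":[0,0,0]},{"hand":-1,"delta_pos":[-0.09,0,-0.0002],"delta_rot":[0,0,0]},{"hand":-1,"delta_pos":[-0.12,0,-0.0002],"delta_rot":[0,0,0]}]' 100
python3 - <<'E'
from h import *
jaw(); grab("wrist","w5"); im,d,c=grab("scene","s5")
cv2.imwrite("pics/s5c.png",cv2.resize(im[200:400,60:320],None,fx=3,fy=3)[:,:,::-1])
goto([.4,-.02,.175],45);goto([.515,.23,.2],93)
E
```

```text
t: 9.35
position: [0.5692, -0.2985, 0.1778]
orientation: [0.043, 1.569, -0.045]
wrist_force: [0.7, -1.1, -1.5]
grip_width: 0.097
tool x [ 0.0018 -0.0017 -1.    ] jaw deg -3.21 q6 1.014 pos [ 0.5692 -0.2985  0.1778] F [ 0.7 -1.1 -1.5] T [-0.01 -0.05 -0.02] w 0.097 t 9.35
dpos mm [2.5, 269.3, -185.6] drot [-48.21, 0.22, 0.37]
dpos mm [-23.0, 525.2, -84.6] drot [-96.21, 0.06, 0.47]
```

View pics/w5.png

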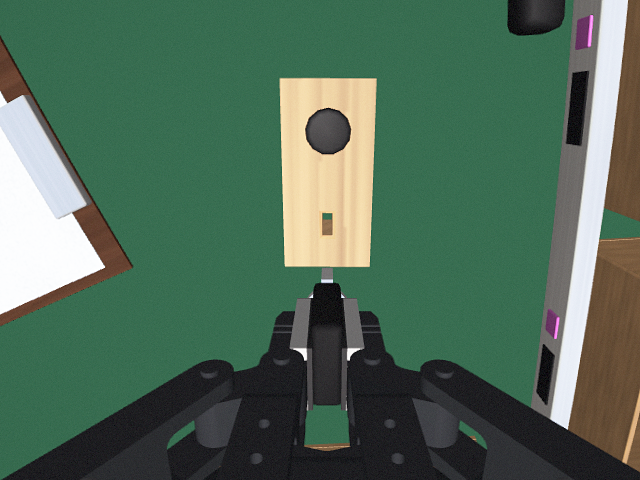

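View pics/s5c.png

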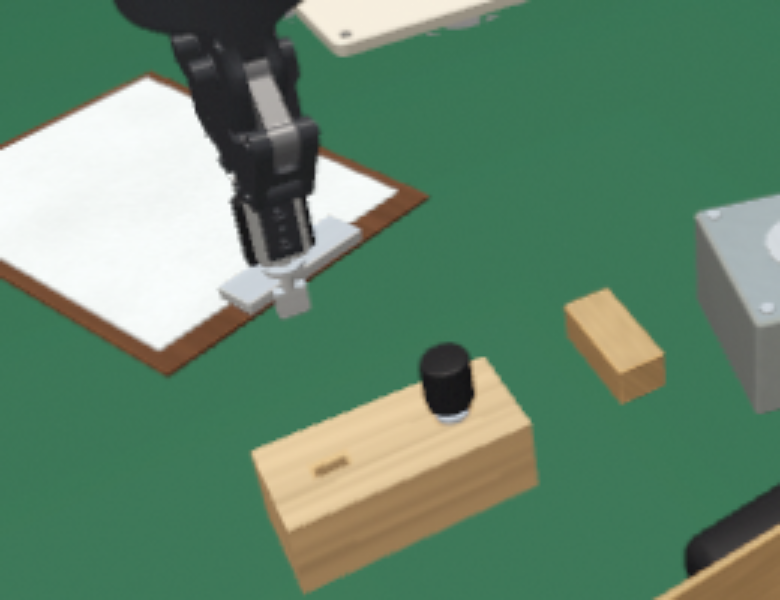

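```bash
python3 -m jog '[{"hand":-1,"delta_pos":[-0.015,0.04,0],"delta_rot":[-8,0,0]},{"hand":-1,"delta_pos":[-0.02,0.09,-0.01],"delta_rot":[-17,0,0]},{"hand":-1,"delta_pos":[-0.02,0.14,-0.02],"delta_rot":[-26,0,0]},{"hand":-1,"delta_pos":[-0.02,0.19,-0.03],"delta_rot":[-35,0,0]},{"hand":-1,"delta_pos":[-0.02,0.24,-0.03],"delta_rot":[-44,0,0]},{"hand":-1,"delta_pos":[-0.02,0.29,-0.03],"delta_rot":[-53,0,0]},{"hand":-1,"delta_pos":[-0.02,0.34,-0.03],"delta_rot":[-62,0,0]},{"hand":-1,"delta_pos":[-0.02,0.39,-0.03],"delta_rot":[-71,0,0]}]'
python3 - <<'E'
from h import *
jaw(); goto([.575,.262,.185],93)
E
```

```text
t: 10.45
position: [0.5615, 0.0935, 0.1977]
orientation: [-0.928, 1.365, 0.917]
wrist_force: [0.7, -0.0, -0.7]
grip_width: 0.101
tool x [ 0.0051 -0.0046 -1.    ] jaw deg 68.08 q6 0.403 pos [0.5615 0.0935 0.1977] F [ 0.7 -0.  -0.7] T [-0.02 -0.   -0.04] w 0.101 t 10.45
dpos mm [12.0, 50.5, 161.4] drot [-24.92, -0.22, 0.34]
```

```bash
python3 -m jog '[{"hand":-1,"delta_pos":[0,0.015,0.05],"delta_rot":[-8,0,0]},{"hand":-1,"delta_pos":[0,0.03,0.1],"delta_rot":[-16,0,0]},{"hand":-1,"delta_pos":[0.005,0.045,0.14],"delta_rot":[-23,0,0]},{"hand":-1,"delta_pos":[0.012,0.05,0.161],"delta_rot":[-24.9,-0.2,0.3]},{"hand":-1,"delta_pos":[0.012,0.05,0.161],"delta_rot":[-24.9,-0.2,0.3]},{"hand":-1,"delta_pos":[0.012,0.05,0.161],"delta_rot":[-24.9,-0.2,0.3]},{"hand":-1,"delta_pos":[0.012,0.05,0.161],"delta_rot":[-24.9,-0.2,0.3]},{"hand":-1,"delta_pos":[0.012,0.05,0.161],"delta_rot":[-24.9,-0.2,0.3]}]'
python3 - <<'E'
from h import *
jaw(); im,d,c=grab("wrist","w6")
X=cloud(d,c)
m=(X[...,2]>.074)&(X[...,2]<.086)&(abs(X[...,0]-.524)<.06)&(abs(X[...,1]-.262)<.06)&(d>0)
P=(X[m][:,:2]*1000).astype(np.float32); print(len(P),cv2.minAreaRect(P))
print(proj([[.5243,.2621,.08]],c))
E
```

```text
t: 11.45
position: [0.5755, 0.2606, 0.1854]
orientation: [-1.247, 1.184, 1.245]
wrist_force: [-0.8, 0.9, -0.5]
grip_width: 0.099
tool x [ 1.1e-03 -3.0e-04 -1.0e+00] jaw deg 92.9 q6 0.242 pos [0.5755 0.2606 0.1854] F [-0.8  0.9 -0.5] T [-0.   -0.03  0.02] w 0.099 t 11.45
35104 ((523.668701171875, 263.35919189453125), (110.44081115722656, 110.82469940185547), 2.95066237449646)
[[333.968514   154.96036489]]
```

View pics/w6.png

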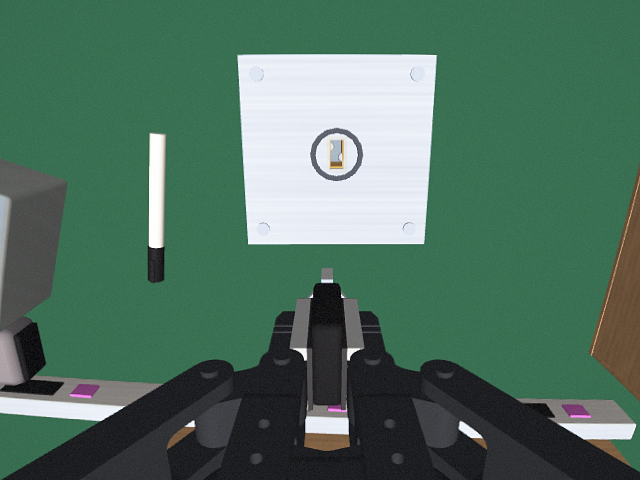

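```bash
cat > slot.py <<'E'
from h import *
import sys
im,d,c=load(sys.argv[1])
u0,u1,v0,v1=map(int,sys.argv[2:6]); z=float(sys.argv[6]) if len(sys.argv)>6 else .08
crop=im[v0:v1,u0:u1]
cv2.imwrite("pics/"+sys.argv[1]+"_crop.png",cv2.resize(crop,None,fx=10,fy=10,interpolation=cv2.INTER_NEAREST)[:,:,::-1])
E
python3 slot.py w6 300 375 123 183
python3 - <<'E'
from h import *
im,d,c=load("w6"); s=bot.observe()
R=Rn.from_rotvec(s["orientation"]).as_matrix(); p=np.array(s["position"])
t=lambda a: p+R@np.array(a)
pts=[t([.037,7e-3,-2.5e-3]),t([.037,7e-3,2.5e-3]),t([.021,7e-3,-2.5e-3]),t([.021,7e-3,2.5e-3])]
print(proj(pts,c))
cv2.imwrite("pics/w6_key.png",cv2.resize(im[255:305,295:360],None,fx=10,fy=10,interpolation=cv2.INTER_NEAREST)[:,:,::-1])
E
```

```text
[[321.91095957 267.24302527]
 [332.6829605  267.24905989]
 [321.52041529 280.89561243]
 [333.20845017 280.90196938]]
```

View pics/w6_crop.png

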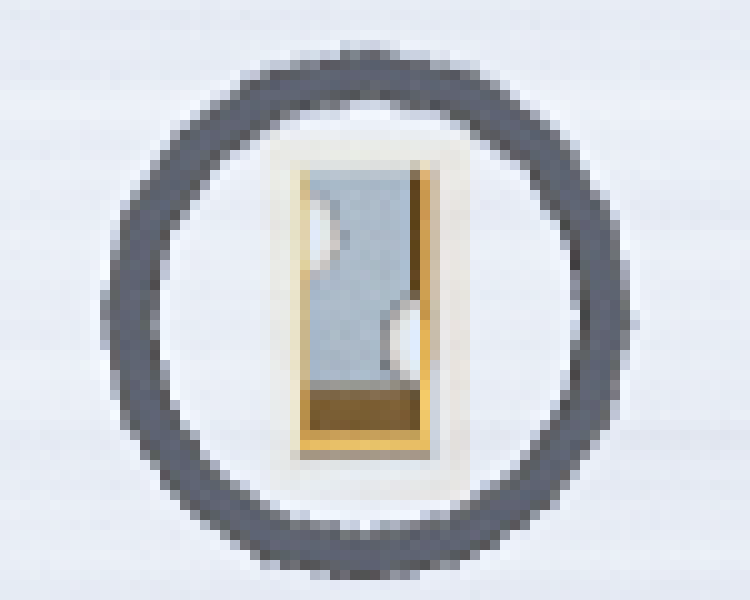

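View pics/w6_key.png

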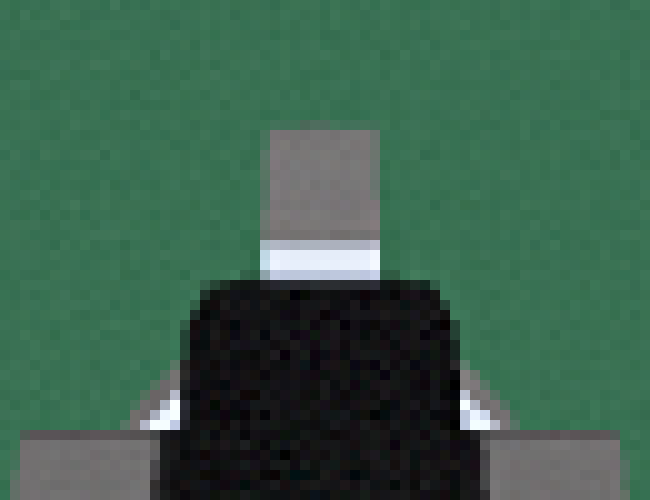

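```bash
cat >> h.py <<'E'
def ray(uv,c,z):
    k,ds=K(c); q=cv2.undistortPoints(np.array(uv,float).reshape(-1,1,2),k,ds)[:,0]
    R=np.array(c["R"]); C=-R.T@np.array(c["t"]); D=np.c_[q,np.ones(len(q))]@R
    return C+D*((z-C[2])/D[:,2])[:,None]
E
python3 - <<'E'
from h import *
im,d,c=load("w6")
g=cv2.cvtColor(im,cv2.COLOR_RGB2GRAY)[123:183,300:375]; ys,xs=np.where(g<140); 
r2=np.hypot(xs-36.5,ys-31); k=r2>19
e=cv2.fitEllipse(np.c_[xs[k],ys[k]].astype(np.float32)); print(e)
uv=[e[0][0]+300,e[0][1]+123]; print(ray([uv,[327,137],[347,137],[347,172.7],[327,172.7],[330.,140],[343,168.7]],c,.08))
m=ray([uv],c,.08)[0]
goto([m[0],m[1],.130],92.95)
E
```

```text
((36.20044708251953, 31.139698028564453), (47.655250549316406, 48.307037353515625), 11.647175788879395)
[[0.52375378 0.26338588 0.08      ]
 [0.51416111 0.25746268 0.08      ]
 [0.51355392 0.26909655 0.08      ]
 [0.5343515  0.27045387 0.08      ]
 [0.53497081 0.25854062 0.08      ]
 [0.51578382 0.25929972 0.08      ]
 [0.53209799 0.26792163 0.08      ]]
dpos mm [55.3, 51.6, 5.3] drot [-0.04, -0.02, 0.06]
```

```bash
python3 -m jog '[{"hand":-1,"delta_pos":[0.0,0.03,0.003],"delta_rot":[0,0,0]},{"hand":-1,"delta_pos":[0.02,0.0516,0.0053],"delta_rot":[0,0,0]},{"hand":-1,"delta_pos":[0.045,0.0516,0.0053],"delta_rot":[0,0,0]},{"hand":-1,"delta_pos":[0.055,0.0516,0.0053],"delta_rot":[0,0,0]},{"hand":-1,"delta_pos":[0.055,0.0516,0.0053],"delta_rot":[0,0,0]},{"hand":-1,"delta_pos":[0.055,0.0516,0.0053],"delta_rot":[0,0,0]},{"hand":-1,"delta_pos":[0.055,0.0516,0.0053],"delta_rot":[0,0,0]},{"hand":-1,"delta_pos":[0.055,0.0516,0.0053],"delta_rot":[0,0,0]}]'
python3 - <<'E'
from h import *
jaw(); im,d,c=grab("wrist","w7")
goto([.5238,.2634,.117],92.95)
cv2.imwrite("pics/w7c.png",cv2.resize(im[230:330,260:400],None,fx=5,fy=5,interpolation=cv2.INTER_NEAREST)[:,:,::-1])
E
```

```text
t: 12.5
position: [0.524, 0.2634, 0.1307]
orientation: [-1.247, 1.184, 1.245]
wrist_force: [-1.5, 1.1, -1.4]
grip_width: 0.101
tool x [ 1.7e-03 -1.0e-04 -1.0e+00] jaw deg 92.91 q6 0.272 pos [0.524  0.2634 0.1307] F [-1.5  1.1 -1.4] T [ 0.02  0.01 -0.07] w 0.101 t 12.5
dpos mm [13.6, 0.1, -0.0] drot [-0.04, -0.01, 0.08]
```

View pics/w7c.png

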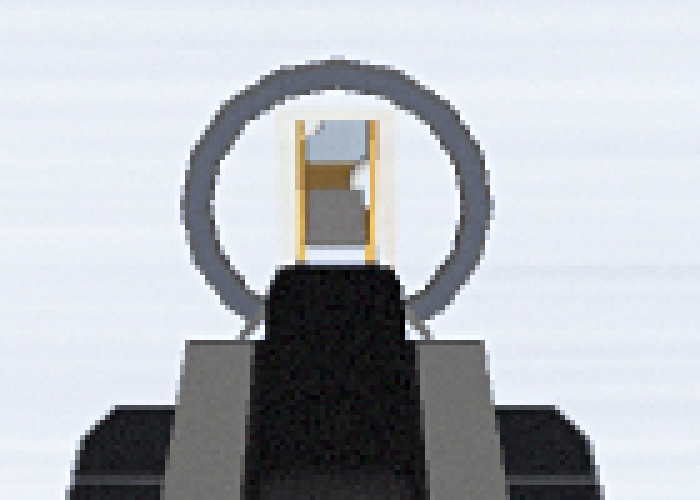

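The key bit lines up with the slot. I'll insert it slowly.

```bash
python3 -m jog '[{"hand":-1,"delta_pos":[0.008,0,0],"delta_rot":[0,0,0]},{"hand":-1,"delta_pos":[0.013,0,0],"delta_rot":[0,0,0]},{"hand":-1,"delta_pos":[0.017,0,0],"delta_rot":[0,0,0]},{"hand":-1,"delta_pos":[0.02,0,0],"delta_rot":[0,0,0]},{"hand":-1,"delta_pos":[0.022,0,0],"delta_rot":[0,0,0]},{"hand":-1,"delta_pos":[0.024,0,0],"delta_rot":[0,0,0]},{"hand":-1,"delta_pos":[0.025,0,0],"delta_rot":[0,0,0]},{"hand":-1,"delta_pos":[0.026,0,0],"delta_rot":[0,0,0]}]'
python3 -c "
from h import *
jaw()"
```

```text
t: 13.55
position: [0.524, 0.2634, 0.1046]
orientation: [-1.247, 1.184, 1.245]
wrist_force: [0.7, -0.0, -1.3]
grip_width: 0.103
tool x [ 1.6e-03 -1.0e-04 -1.0e+00] jaw deg 92.91 q6 0.272 pos [0.524  0.2634 0.1046] F [ 0.7 -0.  -1.3] T [ 0.04  0.05 -0.04] w 0.103 t 13.55
```

```bash
python3 -m jog '[{"hand":-1,"delta_pos":[0.002,0,0],"delta_rot":[1.5,0,0]},{"hand":-1,"delta_pos":[0.003,0,0],"delta_rot":[-1.5,0,0]},{"hand":-1,"delta_pos":[0.004,0,0],"delta_rot":[1.5,0,0]},{"hand":-1,"delta_pos":[0.005,0,0],"delta_rot":[-1.5,0,0]},{"hand":-1,"delta_pos":[0.006,0,0],"delta_rot":[1.5,0,0]},{"hand":-1,"delta_pos":[0.007,0,0],"delta_rot":[-1.5,0,0]},{"hand":-1,"delta_pos":[0.0075,0,0],"delta_rot":[1,0,0]},{"hand":-1,"delta_pos":[0.008,0,0],"delta_rot":[0,0,0]}]'
python3 -c "
from h import *
jaw()"
```

```text
t: 14.55
position: [0.5245, 0.2634, 0.0976]
orientation: [-1.247, 1.183, 1.243]
wrist_force: [-0.8, -1.0, 8.7]
grip_width: 0.105
tool x [ 3.5e-03  2.0e-04 -1.0e+00] jaw deg 92.82 q6 0.274 pos [0.5245 0.2634 0.0976] F [-0.8 -1.   8.7] T [-0.25  0.19 -0.1 ] w 0.105 t 14.55
```

```bash
python3 -m jog '[{"hand":-1,"delta_pos":[0.002,0,0],"delta_rot":[2,0,0]},{"hand":-1,"delta_pos":[0.003,0,0],"delta_rot":[-2,0,0]},{"hand":-1,"delta_pos":[0.004,0,0],"delta_rot":[2,0,0]},{"hand":-1,"delta_pos":[0.005,0,0],"delta_rot":[-2,0,0]},{"hand":-1,"delta_pos":[0.006,0,0],"delta_rot":[2,0,0]},{"hand":-1,"delta_pos":[0.007,0,0],"delta_rot":[-2,0,0]},{"hand":-1,"delta_pos":[0.008,0,0],"delta_rot":[1,0,0]},{"hand":-1,"delta_pos":[0.009,0,0],"delta_rot":[0,0,0]}]' 120
python3 -c "
from h import *
jaw(); grab('wrist','w8')"
```

```text
t: 15.55
position: [0.5253, 0.2636, 0.0899]
orientation: [-1.247, 1.181, 1.24]
wrist_force: [-3.1, -2.4, 16.0]
grip_width: 0.102
tool x [ 5.9e-03  9.0e-04 -1.0e+00] jaw deg 92.76 q6 0.275 pos [0.5253 0.2636 0.0899] F [-3.1 -2.4 16. ] T [-0.33  0.7  -0.14] w 0.102 t 15.55
```

View pics/w8.png

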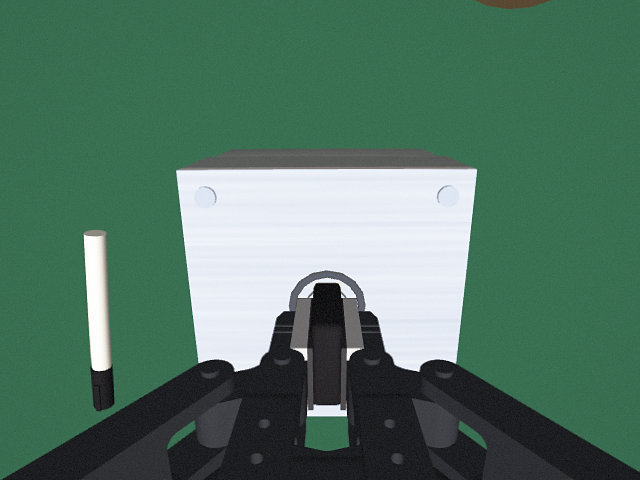

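```bash
python3 -m jog '[{"hand":-1,"delta_pos":[0.001,0.001,0],"delta_rot":[1.5,0.2,0]},{"hand":-1,"delta_pos":[0.002,0.001,0],"delta_rot":[-1.5,0.2,0]},{"hand":-1,"delta_pos":[0.0025,0.001,0],"delta_rot":[1.5,0.2,0]},{"hand":-1,"delta_pos":[0.003,0.001,0],"delta_rot":[-1.5,0.2,0]},{"hand":-1,"delta_pos":[0.003,0.001,0],"delta_rot":[1,0.2,0]},{"hand":-1,"delta_pos":[0.003,0.001,0],"delta_rot":[0,0.2,0]},{"hand":-1,"delta_pos":[0.003,0.001,0],"delta_rot":[0,0.2,0]},{"hand":-1,"delta_pos":[0.003,0.001,0],"delta_rot":[0,0.2,0]}]' 120
python3 -c "
from h import *
jaw(); grab('wrist','w9')"
```

```text
t: 16.6
position: [0.5254, 0.2638, 0.0899]
orientation: [-1.252, 1.179, 1.237]
wrist_force: [-4.5, -3.0, 23.0]
grip_width: 0.099
tool x [ 0.0106 -0.0015 -0.9999] jaw deg 92.82 q6 0.276 pos [0.5254 0.2638 0.0899] F [-4.5 -3.  23. ] T [-0.55  0.96 -0.08] w 0.099 t 16.6
```

The key is bottomed: pushing harder gives no more travel, and the height matches home. Now I'll turn it clockwise.

```bash
python3 -m jog '[{"hand":-1,"delta_pos":[0.0005,0.0005,0],"delta_rot":[5,0,0]},{"hand":-1,"delta_pos":[0.0005,0.0005,0],"delta_rot":[12,0,0]},{"hand":-1,"delta_pos":[0.0005,0.0005,0],"delta_rot":[19,0,0]},{"hand":-1,"delta_pos":[0.0005,0.0005,0],"delta_rot":[26,0,0]},{"hand":-1,"delta_pos":[0.0005,0.0005,0],"delta_rot":[33,0,0]},{"hand":-1,"delta_pos":[0.0005,0.0005,0],"delta_rot":[40,0,0]},{"hand":-1,"delta_pos":[0.0005,0.0005,0],"delta_rot":[47,0,0]},{"hand":-1,"delta_pos":[0.0005,0.0005,0],"delta_rot":[50,0,0]}]'
python3 -c "
from h import *
jaw();  goto([.5238,.2634,.0895],-5.2)"
```

```text
t: 17.65
position: [0.525, 0.2631, 0.09]
orientation: [-0.586, 1.482, 0.576]
wrist_force: [-1.9, -4.0, 6.3]
grip_width: 0.091
tool x [ 0.0113 -0.0026 -0.9999] jaw deg 42.64 q6 1.151 pos [0.525  0.2631 0.09  ] F [-1.9 -4.   6.3] T [-1.04  0.49  0.09] w 0.091 t 17.65
dpos mm [0.5, 1.0, -0.7] drot [47.83, 0.58, 0.36]
```

```bash
python3 -m jog '[{"hand":-1,"delta_pos":[0.0005,0.0005,-0.0003],"delta_rot":[7,0,0]},{"hand":-1,"delta_pos":[0.0005,0.0005,-0.0003],"delta_rot":[14,0,0]},{"hand":-1,"delta_pos":[0.0005,0.0005,-0.0003],"delta_rot":[21,0.1,0.1]},{"hand":-1,"delta_pos":[0.0005,0.0005,-0.0003],"delta_rot":[28,0.2,0.1]},{"hand":-1,"delta_pos":[0.0005,0.0005,-0.0003],"delta_rot":[35,0.2,0.1]},{"hand":-1,"delta_pos":[0.0005,0.0005,-0.0003],"delta_rot":[41,0.2,0.2]},{"hand":-1,"delta_pos":[0.0005,0.0005,-0.0003],"delta_rot":[45,0.3,0.2]},{"hand":-1,"delta_pos":[0.0005,0.0005,-0.0003],"delta_rot":[48,0.3,0.2]}]'
python3 -c "
from h import *
jaw();  goto([.5238,.2634,.0895],-5.2)
im,d,c=grab('wrist','w10'); grab('scene','s10'); im,d,c=grab('top','t10')
cv2.imwrite('pics/w10c.png',cv2.resize(load('w10')[0][230:430,220:440],None,fx=3,fy=3)[:,:,::-1])"
```

```text
t: 18.65
position: [0.5242, 0.2628, 0.09]
orientation: [0.074, 1.564, -0.077]
wrist_force: [-2.0, -3.3, 6.3]
grip_width: 0.098
tool x [ 0.0056 -0.0021 -1.    ] jaw deg -5.5 q6 1.99 pos [0.5242 0.2628 0.09  ] F [-2.  -3.3  6.3] T [-0.82  0.55  0.09] w 0.098 t 18.65
dpos mm [0.5, 0.6, -0.5] drot [-0.3, 0.33, 0.09]
```

View pics/w10c.png

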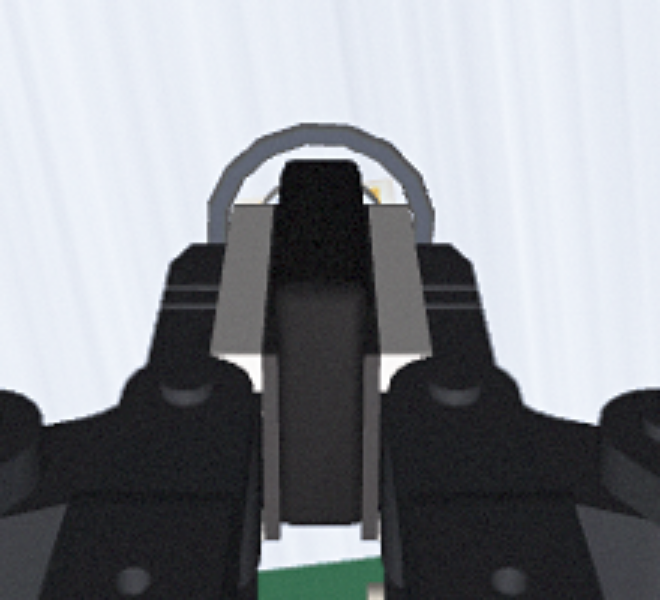

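View pics/s10.png

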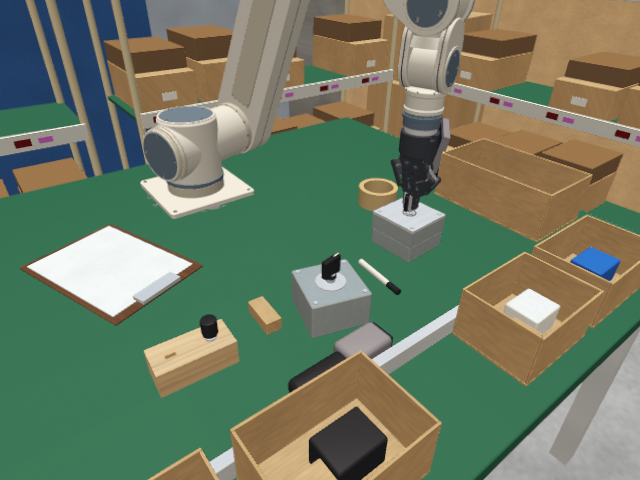

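View pics/t10.png

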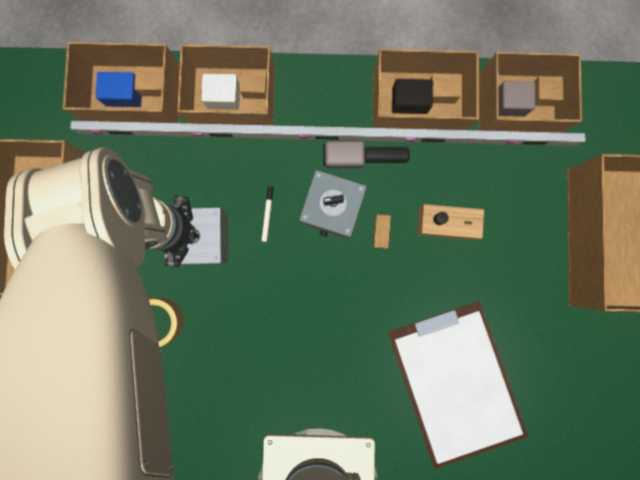

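```bash
python3 -m jog '[{"hand":-1,"delta_pos":[0.0005,0.0003,0],"delta_rot":[1,0,0]},{"hand":-1,"delta_pos":[0.0005,0.0003,0],"delta_rot":[1,0,0]},{"hand":-1,"delta_pos":[0.0005,0.0003,0],"delta_rot":[1,0,0]},{"hand":-1,"delta_pos":[0.0005,0.0003,0],"delta_rot":[1,0,0]},{"hand":-1,"delta_pos":[0.0005,0.0003,0],"delta_rot":[1,0,0]},{"hand":-1,"delta_pos":[0.0005,0.0003,0],"delta_rot":[1,0,0]},{"hand":-1,"delta_pos":[0.0005,0.0003,0],"delta_rot":[1,0,0]},{"hand":-1,"delta_pos":[0.0005,0.0003,0],"delta_rot":[1,0,0]}]'
python3 -c "
from h import *
jaw()
a,da,ca=load('top0'); b,db,cb=load('t10'); X=cloud(db,cb)
P=X[160:245,290:375].reshape(-1,3); P=P[(P[:,2]>.1)&(P[:,2]<.14)]; print(cv2.minAreaRect((P[:,:2]*1000).astype(np.float32)),np.median(P[:,2]))
dd=np.abs(a.astype(int)-b).sum(2)[130:260,235:500]>90; ys,xs=np.where(dd); print(len(xs), np.unique(np.c_[(xs+235)//20*20,(ys+130)//20*20],axis=0,return_counts=True))"
```

```text
t: 19.8
position: [0.5242, 0.2627, 0.09]
orientation: [0.086, 1.563, -0.09]
wrist_force: [-1.9, -2.2, 5.6]
grip_width: 0.096
tool x [ 0.0061 -0.0027 -1.    ] jaw deg -6.44 q6 2.007 pos [0.5242 0.2627 0.09  ] F [-1.9 -2.2  5.6] T [-0.6   0.44  0.11] w 0.096 t 19.8
((599.0653076171875, -16.690593719482422), (12.230100631713867, 39.099212646484375), 10.919425010681152) 0.11916371166946911
381 (array([[320, 180],
       [320, 200],
       [340, 180],
       [340, 200],
       [460, 200],
       [460, 220],
       [480, 200],
       [480, 220]]), array([ 86, 115,  29,  19,  38,  79,   5,  10]))
```

The key is turned 99.4° (1.735 rad). In the top view, only the selector and the removed key have changed, so I'm handing in.

```bash
python3 -c "
from h import *
print(bot.sign_off())"
```

```text
the job is handed in; nothing more can be done
None
```

The job is done and handed in at about 20 s. The arm is still gripping the key and holding it turned against the spring.

- **Selector:** I pressed it to the bottom, turned it clockwise to the end stop and let it spring up. The cameras show it turned about 62.4° (1.09 rad), with the top of the bar back at its original height.
- **Key:** I lifted the flat-headed key out of the stand and worked it into the switch with small wiggles. It bottomed at the expected home height, and a 23 N push moved it no further. I then turned it clockwise to 99.4° (1.735 rad). At the last check the twisting moment was about 0.11 N m, the figure given for the spring at its stop.
- **Surroundings:** Comparing the area around the stop box, stand, marker, carton and scanner before and after, only the selector and the removed key had changed. The tape is outside that area and partly hidden by the arm; the part that shows looks unmoved.
- **Disagreements:** The top and wrist cameras differed by about 1.3 mm in y, and I used the wrist camera.
- **Not checked directly:** No camera shows the rotor. I inferred its turn from the gripper angle; allowing for the stated play, it is about 1.53 rad.
- **Forces:** The highest wrist force I read was about 30 N, when the selector bottomed out.

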